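Stand up the sample tamper and park it on its spigot

ROBOT

A 6-joint arm with a two-finger parallel gripper is mounted at the origin on the work surface. World frame = base frame: x ahead of the robot, y to its left, z up, the work surface at z = 0. Lengths are in mm, angles in rad, forces in N, time in s.
With the tool pointing down it reaches from about 275 to 775 mm from the base axis. Payload 14.6 kg.
Tool frame: the origin (TCP) lies midway between the tips of the shut fingers; the grasp point (between the pads) lies 19 mm behind it; z points along the fingers, y is the line along which they close (so a half turn about z gives the same grasp; the last joint's range is limited). The gripper opens to 85 mm and grips with 20 to 120 N. Pads are 22 mm wide; open, the fingers measure 114 mm over their backs; the gripper's body (76 mm by 85 mm) begins 54 mm behind the grasp point. The pads swing forward as they close: fully open they stand 13 mm farther back than shut.
Start: joints at [0.99, 0.263, -0.048, 1.259, 0, 1.415], TCP at [216.856, 478.123, 231.278] pointing down, gripper open.
Joint ranges: [-2.65, 2.65], [-0.89, 1.7], [-1.18, 1.37], [-2.13, 2.11], [-1.35, 1.29], [-3.14, 3.14]. Speed limits (rad/s): [1.89, 1.89, 2.57, 2.79, 3.14, 3.14].

INTERFACE

Orientations are given as [roll, pitch, yaw] about the fixed x, y, z axes, in that order (R = Rz(yaw) Ry(pitch) Rx(roll)).
In Python, from cell import env, optics gives the robot as it stands.
- The arm moves only by the shell command python3 -m pendant 'ROWS' [FORCE]. ROWS is JSON, a list of rows, each a list of 5 numbers: the opening, from -1 (shut) to 1 (fully open), then the shift along the tool's x, y, z in m, then the turn about the tool's z in degrees. In form: [[fingers, tx, ty, tz, turn], ...]. A call has 1 to 5 rows; each row shifts and turns the commanded pose from where the row before left it, along the tool's axes as they then stand; what a row does not reach is not made up. A row lasts 1/12 s, in which the tool goes at most 41.7 mm and 7.16 degrees, less where a joint would pass 70% of its speed; a pose out of reach is approached as far as the arm can. A call is refused whole if a number of a shift passes 0.0417 or a number of a turn 7.16, either way. A call with a gripper value outside its range is refused whole. The fingers move at their own pace and stop on an object; FORCE is the grip in N (left out, the last holds). Time passes only in rows, so rows that do not move let the fingers close. It gives the time, the measured TCP pose, the force, the opening and the grip force at its end, in the units of the state.
- env.get_obs(): the state, without advancing time (a new reading comes with each control period).
- optics.camera(name): name is "scene" or "top" or "wrist"; returns (picture, depth): 480x640x3 uint8, blue, green, red; 480x640 float32, mm along the optical axis (not along the pixel's ray), 0 where there is no reading.
- optics.camera_info(name): a dict with "fx", "fy", "cx", "cy" (pixels), "D" ([k1, k2, p1, p2, k3] as OpenCV has them; the pictures are not rectified), "eye" and "orientation" of the camera in the world; the wrist camera has in their place "T_tool_cam" (4x4, takes a point from camera to tool coordinates, whose origin is the TCP and whose axes are the flange's). Camera axes: x right, y up, looking along -z (the intrinsics and any distortion apply to the point x, -y, -z); pixel columns grow to the right and rows downward; lengths in mm; the calibration is good to about 2 mm. A picture is of the moment at which its call begins: read the wrist's pose just before it. camera_info takes no time and is no camera call.
- env.finish_job(): hands the job in; it is judged then, once.
The state is a dict: "time_s": time; "q": joint angles; "qd": joint speeds; "joint_efforts": joint torques, N m; "tcp_pos": TCP position; "ee_rot": TCP orientation; "contact_force": force on the tool from outside, world axes, zero at the start; "ft_torque": the same for the moment, N m; "gripper_width": finger opening in mm; "grasp_force": force on a finger pad.
Only numpy, scipy, OpenCV 4.12 (cv2) and the standard library are available. Lean on these libraries where they do the work, as an engineer would, in place of code of your own. Each camera call takes 0.05 s, during which the arm holds its last target. There are 200 camera calls.

TASK

The orange-handled sample tamper has been left leaning on a tool rest on the lab bench. Pinch it by the ring on its handle and press an edge of its square foot on the bench so that it swings upright between the fingers, until the foot is flat on the bench while you still hold it; then park it foot down on the empty white parking base, lowering it fully home over the brass spigot before you let go. Leave the blue-handled tamper, the beaker, the amber and clear bottles and the measuring cylinder where they are.

Things in the scene. Friction and masses are not known exactly. Their poses are not given: they have to be found in the camera images.
- tamper_mid (a point): Centre of the loose orange-handled tamper (about 300 g, mostly in its foot): a square aluminium foot 60 x 60 mm, 14 mm thick, with a round handle 24 mm in diameter on its middle, 110 mm long overall. On the handle is a raised dark grip ring 30 mm in diameter, 10 mm wide. This point is on the axis, 55 mm from either end; z runs from foot to free end, x and y are parallel to the foot's sides.
- tamper_foot (a point): Centre of the tamper's foot face (55 mm from tamper_mid along -z, same axes). The face has a central blind recess 24 mm in diameter, 11 mm deep. The grip ring's middle is 50 mm from this point along +z. Pinched across the ring with 20 N the tamper is carried safely, yet turns in the fingers when forced on the bench.
- tamper_end (a point): Centre of the free end of the tamper's handle (55 mm from tamper_mid along +z, same axes). At the start the tamper leans: one edge of its foot is on the bench on the robot's side, and the handle, pointing away from the robot and sloping up by 17 degrees, lies on the bar of a low rest.
- stand_seat (a point): The empty parking base: a white disc 86 mm in diameter and 14 mm high, fixed to the bench, with a brass spigot in its centre 20 mm in diameter rising 9 mm above the disc, its top 4 mm coned to 12 mm. This point is on the spigot's axis at the top face of the disc, where the foot face comes to rest; z is up.
- tamper2_mid (a point): Half-way point of a second, identical but blue-handled tamper, standing upright on an identical parking base at least 12 cm from the empty one. To be left alone. z points up.
- beaker: Loose glass beaker, 70 mm in diameter, 90 mm high, beyond the work area; origin under its centre. To be left alone.
- reagent: Loose clear bottle with a blue cap, 66 mm in diameter, 140 mm high; origin under its centre. To be left alone.
- amber: Loose amber glass bottle, 70 mm in diameter, 150 mm high; origin under its centre. To be left alone.
- cylinder: Loose measuring cylinder, 190 mm high, foot 70 mm in diameter; origin under its centre. To be left alone.
- rest_bar (a point): Middle of the bar of the fixed grey tool rest on which the handle lies at the start, 92 mm from the foot face along the handle: a black bar 12 mm in diameter, 36 mm long, its axis level at a height of 39 mm (this point), on a narrow post and a base 40 x 50 mm. Up to x = 0.67 the bench is clear for 16 cm beside it on the side towards y = -0.12.
There are look-alikes about, which are no part of the job. Leave any purple or turquoise look-alike of the part that bears tamper_mid alone.

How it is judged:
By the outcome, as a careful person would: the job done as asked, in the order asked, and still so for the second after the job is handed in, with the robot touching nothing.
It also fails if it takes over 67 s, if anything falls off the work surface, if the arm or the gripper's body presses on something with over 40 N, if the wrist force passes 120 N, or if a joint passes its speed limit or range.

## Working session

There is one attempt and no reset: what is moved stays moved. The work goes in short steps, Python scripts to look and compute and a shell command to move; the robot and the scene stay as the last step left them, time stands still between calls to the robot, and variables do not carry over. Pictures are saved under pics/ and viewed, at most 10 in all, crops included, and the job is handed in when it is done.

```bash
ls; mkdir -p pics
cat > h.py <<'E'
import numpy as np, cv2
from cell import env, optics
from scipy.spatial.transform import Rotation as R
def rot(o):
    o=np.array(o,float)
    return o if o.shape==(3,3) else (R.from_euler('xyz',o).as_matrix() if o.size==3 else R.from_quat(o).as_matrix())
def cloud(name):
    s=env.get_obs(); im,d=optics.camera(name); i=optics.camera_info(name)
    v,u=np.mgrid[0:480,0:640]
    K=np.array([[i['fx'],0,i['cx']],[0,i['fy'],i['cy']],[0,0,1.]])
    n=cv2.undistortPoints(np.stack([u,v],-1).reshape(-1,1,2).astype(np.float64),K,np.array(i['D'],float)).reshape(480,640,2)
    P=np.stack([n[...,0]*d,-n[...,1]*d,-d],-1)
    if name=='wrist':
        T=np.array(i['T_tool_cam']);P=P@T[:3,:3].T+T[:3,3]
        P=P@rot(s['ee_rot']).T+np.array(s['tcp_pos'])
    else: P=P@rot(i['orientation']).T+np.array(i['eye'])
    P[d==0]=np.nan
    return im,d,P
E
python3 - <<'E'
from h import *
print(env.get_obs())
for n in('scene','top'):
    im,d,P=cloud(n); print(optics.camera_info(n)); cv2.imwrite(f'pics/{n}0.png',im); np.savez(f'{n}0.npz',im=im,P=P)
E
```

```text
pics
{'time_s': 0.0, 'q': array([ 9.89690325e-01,  2.63517075e-01, -4.89497059e-02,  1.25939830e+00,
        5.54120295e-06,  1.41550304e+00]), 'qd': array([ 0.00063771, -0.00051021, -0.00080605, -0.00055762,  0.0003439 ,
        0.00075247]), 'joint_efforts': array([-5.24694391e-03, -6.37623239e+01,  3.84560466e+01,  1.37757181e-02,
       -4.01018024e-04, -5.23255346e-05]), 'tcp_pos': array([216.70117004, 477.88171414, 230.82344478]), 'ee_rot': array([-3.14053761e+00, -1.70779028e-04,  2.71577985e+00]), 'contact_force': array([ 0.07276088,  0.10001927, -0.29569396]), 'ft_torque': array([0.00816855, 0.00998136, 0.01779756]), 'grasp_force': 0.0, 'gripper_width': 85.22485512620202}
{'fx': 505.91914370888526, 'fy': 505.91914370888526, 'cx': 313.34174549637396, 'cy': 246.08274593711815, 'D': array([0.05082187, 0.        , 0.        , 0.        , 0.        ]), 'eye': array([1212.24330533, -356.02182293,  829.91934145]), 'orientation': array([ 0.74940489, -0.00858892,  1.14516401])}
{'fx': 554.5939814527342, 'fy': 554.5939814527342, 'cx': 320.5610160983779, 'cy': 244.1832413181516, 'D': array([-0.07537223,  0.        ,  0.        ,  0.        ,  0.        ]), 'eye': array([ 449.26478389,  -58.77562316, 1129.42626211]), 'orientation': array([ 0.13144523,  0.00509565, -1.58150485])}
```

View pics/scene0.png

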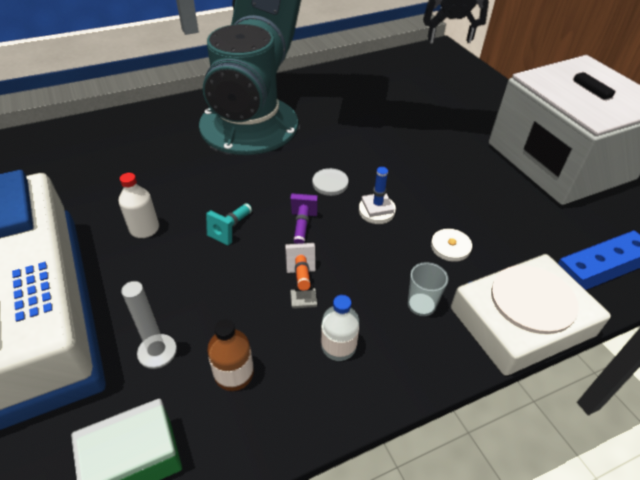

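View pics/top0.png

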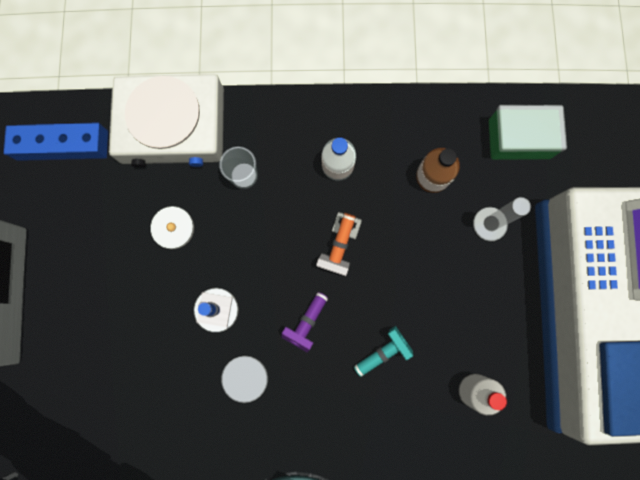

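The top view shows these candidates:
- **Tampers:** orange at (341,245), leaning on the grey rest at (347,225), which fits the task. Purple (308,320) and turquoise (385,352) are look-alikes. Blue (212,310) stands on its own base.
- **Bases:** the white disc at (171,227) has a brass spigot, so it is the empty base. The disc at (244,379) is plain with no spigot, so it is a decoy.

Next I'll measure these and confirm with an enlarged crop.

Run:
```python
from h import *
for n in('top','scene'):
    z=np.load(n+'0.npz');im,P=z['im'],z['P']
    hsv=cv2.cvtColor(im,cv2.COLOR_BGR2HSV);H,S,V=[hsv[...,k].astype(int) for k in range(3)]
    v,u=np.mgrid[0:480,0:640]
    box=lambda a,b,c,d:(u>a)&(u<b)&(v>c)&(v<d)
    tb=box(310,370,205,280) if n=='top' else box(280,325,235,310)
    sb=box(140,202,200,255) if n=='top' else box(425,480,225,265)
    ora=tb&(H<18)&(S>150)&(V>90)&np.isfinite(P[...,2])
    Q=P[ora];print(n,'orange',len(Q),Q.min(0),Q.max(0))
    c=np.median(Q,0);w=np.linalg.svd(Q-Q.mean(0),full_matrices=False)[2][0];w*=np.sign(w[0]);t=(Q-Q.mean(0))@w
    print(' mean',Q.mean(0),'axis',w,'t',t.min(),t.max(),'slope',np.degrees(np.arcsin(w[2])),'az',np.degrees(np.arctan2(w[1],w[0])))
    wh=tb&(S<60)&(V>110)&np.isfinite(P[...,2]);F=P[wh]
    print(' white',len(F),np.percentile(F,[2,50,98],axis=0).round(1).tolist())
    disc=sb&(S<60)&(V>140);D=P[disc];D=D[abs(D[:,2]-14)<4]
    cc,r=cv2.minEnclosingCircle(D[:,:2].astype(np.float32));print(' disc',cc,r,np.median(D,0))
    br=sb&(S>90)&(V>90)&(H<35);print(' brass',br.sum(),P[br].mean(0))
    a=(305,375,200,285) if n=='top' else (275,335,230,315)
    b=(135,205,195,260) if n=='top' else (420,485,220,270)
    if n=='top': 
        A=[cv2.resize(im[q[2]:q[3],q[0]:q[1]],(390,480),interpolation=cv2.INTER_CUBIC) for q in(a,b)]
        cv2.imwrite('pics/crop.png',np.hstack(A))
```

```text
top orange 472 [ 557.33529922 -124.32151005   -4.00563982] [663.39396615 -73.05284482  73.66296097]
 mean [600.91141052 -95.81010252  53.44753161] axis [ 0.9136274  -0.31476039  0.25731471] t -46.16097527507598 49.55898960459608 slope 14.910786053415967 az -19.009712817989666
 white 572 [[534.3, -133.7, 0.3], [558.1, -89.1, 49.2], [657.8, -49.5, 68.0]]
 disc (636.5247802734375, 251.27191162109375) 43.8406982421875 [635.71118011 250.06063526  13.88234274]
 brass 55 [635.32273041 250.0935382   22.50515712]
scene orange 314 [ 558.06524817 -125.13772692   -4.49533451] [654.62312268 -76.4441551   69.78200678]
 mean [ 616.06506411 -103.43545422   54.46186634] axis [ 0.92225889 -0.30942397  0.23172256] t -63.098472382329845 37.452039017857395 slope 13.398507214557085 az -18.546944469954216
 white 873 [[487.8, -133.5, -1.6], [561.7, -93.9, 25.2], [658.1, -51.2, 58.9]]
 disc (637.5449829101562, 248.67079162597656) 44.33984375 [640.14902006 246.10197783  12.16078412]
 brass 41 [639.51801686 246.33584527  19.7229317 ]
```

View pics/crop.png

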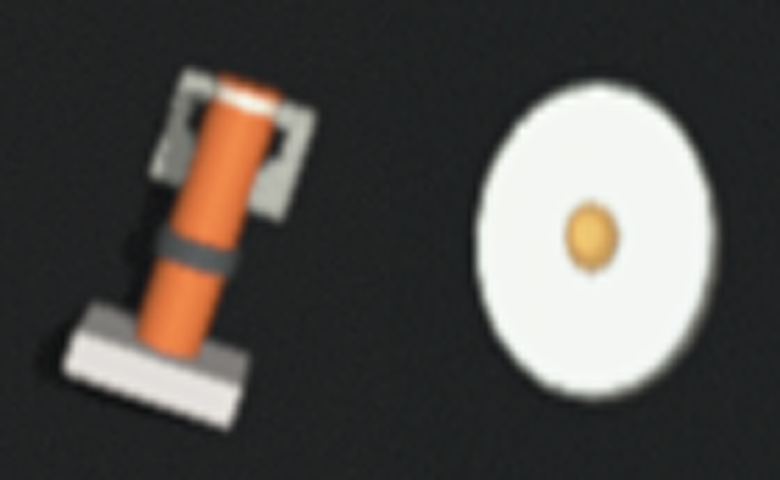

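The crop confirms it: the orange handle has its dark ring at top-image (341,244), square foot toward the robot, free end on the rest. On the right is the white disc with the brass spigot, at about (636.5, 249.5, 14). I'll move above the tamper now.

```bash
R=1
python3 -m pendant '[[1,-0.0338,-0.0215,0,0],[1,-0.0338,-0.0215,0,0],[1,-0.0338,-0.0215,0,0],[1,-0.0338,-0.0215,0,0],[1,-0.0338,-0.0215,0,0]]' 20
python3 -m pendant '[[1,-0.0338,-0.0215,0,0],[1,-0.0338,-0.0215,0,0],[1,-0.0338,-0.0215,0,0],[1,-0.0338,-0.0215,0,0],[1,-0.0338,-0.0215,0,0]]'
python3 -m pendant '[[1,-0.0338,-0.0215,0,0],[1,-0.0338,-0.0215,0,0],[1,-0.0338,-0.0215,0,0],[1,-0.0338,-0.0215,0,0],[1,-0.0338,-0.0215,0,0]]'
python3 -m pendant '[[1,-0.0338,-0.0215,0,0],[1,-0.0338,-0.0215,0,0],[1,0,0,0,-5.9],[1,0,0,0,0],[1,0,0,0,0]]'
python3 - <<'E'
from h import *
s=env.get_obs();print(s['time_s'],s['tcp_pos'],s['ee_rot'],s['q'])
im,d,P=cloud('wrist');print(optics.camera_info('wrist')['T_tool_cam']);cv2.imwrite('pics/w1.png',im);np.savez('w1.npz',im=im,P=P)
E
```

```text
time_s: 0.52
tcp_pos: [326.7, 308.8, 231.1]
ee_rot: [-3.141, -0.0, 2.716]
contact_force: [1.2, 0.4, -0.4]
gripper_width: 85.4
grasp_force: 0.0
time_s: 0.93
tcp_pos: [436.4, 140.8, 231.3]
ee_rot: [3.142, -0.0, 2.716]
contact_force: [1.3, 0.9, 0.5]
gripper_width: 85.4
grasp_force: 0.0
time_s: 1.35
tcp_pos: [545.9, -27.0, 231.1]
ee_rot: [-3.142, -0.0, 2.715]
contact_force: [0.7, 0.1, -0.3]
gripper_width: 85.6
grasp_force: 0.0
time_s: 1.77
tcp_pos: [588.8, -91.9, 230.8]
ee_rot: [3.141, -0.001, 2.816]
contact_force: [-0.1, -0.5, 0.7]
gripper_width: 85.3
grasp_force: 0.0
1.7667 [588.83912882 -91.92539319 230.83510452] [ 3.14145670e+00 -1.12581228e-03  2.81603473e+00] [-2.91620370e-01  3.88208291e-01  1.38603029e-01  1.32231162e+00
  1.74073635e-04  3.39375301e-02]
[[ 1.12065824e-04  9.64834414e-01  2.62858405e-01  6.49276066e+01]
 [ 9.99999388e-01 -3.97499667e-04  1.03270658e-03 -1.04093929e+00]
 [ 1.10087697e-03  2.62858128e-01 -9.64833868e-01 -1.42611140e+02]
 [ 0.00000000e+00  0.00000000e+00  0.00000000e+00  1.00000000e+00]]
```

View pics/w1.png

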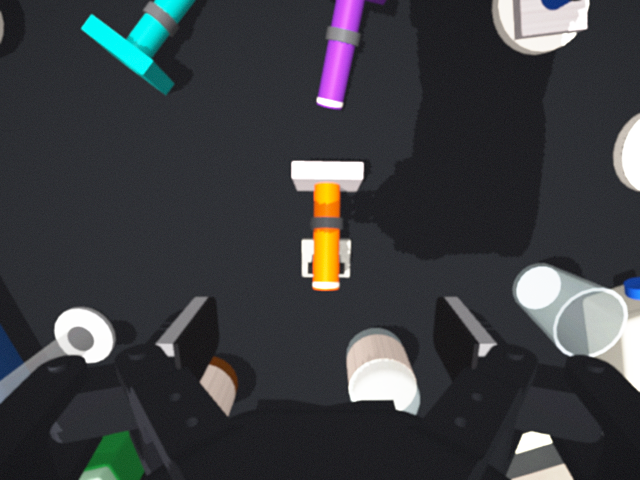

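The wrist view shows the orange tamper lined up with the image columns: ring at (327,222), foot at (328,176), end at (326,286). I'll work out the ring's position from it.

```bash
cat > meas.py <<'E'
from h import *
def fit(P,im,box):
    hsv=cv2.cvtColor(im,cv2.COLOR_BGR2HSV);H,S,V=[hsv[...,k].astype(int) for k in range(3)]
    v,u=np.mgrid[0:480,0:640];b=(u>box[0])&(u<box[1])&(v>box[2])&(v<box[3])&np.isfinite(P[...,2])
    o=b&(H<25)&(S>150)&(V>100)
    Q=P[o&(cv2.erode(o.astype(np.uint8),np.ones((3,3)))>0)]
    return Q,P[b&(V<110)&(P[...,2]>40)]
E
python3 - <<'E'
from meas import *
z=np.load('w1.npz');im,P=z['im'],z['P']
Q,G=fit(P,im,(308,346,180,300))
w=np.linalg.svd(Q-Q.mean(0),full_matrices=False)[2][0];w*=np.sign(w[0])
print(len(Q),Q.mean(0),'az',np.degrees(np.arctan2(w[1],w[0])),'slope',np.degrees(np.arcsin(w[2])))
print('ring',len(G),np.median(G,0),G.min(0),G.max(0))
for c in ((327,222),(327,186),(326,286),(328,165),(295,175),(360,175)): print(c,P[c[1],c[0]])
s=env.get_obs();Rt=rot(s['ee_rot'])
g=np.median(G,0);print('tool delta of ring top pts',(g-s['tcp_pos'])@Rt)
a=np.array([588.8,-91.9,230.8]);
print('axis in tool',w@Rt, 'yaw now',np.degrees(s['ee_rot'][2]))
E
```

```text
1384 [598.66620008 -96.02961118  54.13178519] az -19.159535427920623 slope 16.89489029209418
ring 375 [592.39265661 -95.1788694   54.2106118 ] [ 584.8455435  -125.83994878   40.22949653] [645.96207081 -79.7860542   59.71189489]
(327, 222) [591.10859835 -92.92944209  57.69188718]
(327, 186) [562.34224448 -83.21744961  44.78164593]
(326, 286) [ 642.97374683 -111.35178494   71.99851614]
(328, 165) [544.27310656 -76.27211723  58.03692156]
(295, 175) [ 543.07194699 -105.51013499   60.6193973 ]
(360, 175) [560.80854349 -53.05634853  60.07864689]
tool delta of ring top pts [ -4.85167091  -2.4335357  176.9809832 ]
axis in tool [-0.95661404 -0.00871072 -0.29122791] yaw now 161.3641933172996
```

```bash
python3 -m pendant '[[1,-0.0066,-0.0003,0.03,0.5],[1,0,0,0.04,0],[1,0,0,0.04,0],[1,0,0,0.04,0],[1,0,0,0.02,0]]' 20
python3 -m pendant '[[1,0,0,0.0132,0],[1,0,0,0.0132,0],[1,0,0,0,0],[-1,0,0,0,0],[-1,0,0,0,0]]' 20
python3 -m pendant '[[-1,0,0,0,0],[-1,0,0,0,0],[-1,0,0,0,0],[-1,0,0,0,0],[-1,0,0,0,0]]' 20
python3 -m pendant '[[-1,0,0,0,0],[-1,0,0,0,0],[-1,0,0,0,0],[-1,0,0,0,0],[-1,0,0,0,0]]' 20
```

```text
time_s: 2.23
tcp_pos: [592.8, -92.5, 57.7]
ee_rot: [-3.142, -0.004, 2.809]
contact_force: [0.6, -0.2, -0.5]
gripper_width: 85.3
grasp_force: 0.0
time_s: 2.65
tcp_pos: [595.6, -93.9, 36.0]
ee_rot: [3.142, 0.001, 2.81]
contact_force: [0.2, 0.0, 0.1]
gripper_width: 63.9
grasp_force: 0.0
time_s: 3.07
tcp_pos: [595.7, -94.4, 35.6]
ee_rot: [3.141, 0.001, 2.81]
contact_force: [-1.1, 1.3, 7.4]
gripper_width: 28.6
grasp_force: 19.8
time_s: 3.48
tcp_pos: [595.7, -94.4, 35.6]
ee_rot: [3.141, 0.001, 2.81]
contact_force: [-1.2, 1.4, 8.3]
gripper_width: 29.2
grasp_force: 19.8
```

Gripped at width 29 mm, as expected for the ring. I'll lift, shift 100 mm sideways to the clear bench and check the tilt.

```bash
python3 -m pendant '[[-1,0,0,-0.01,0],[-1,0,0,-0.02,0],[-1,0,0,-0.02,0],[-1,0,0,-0.01,0],[-1,0,0,0,0]]' 20
python3 -m pendant '[[-1,0,-0.02,0,0],[-1,0,-0.03,0,0],[-1,0,-0.03,0,0],[-1,0,-0.02,0,0],[-1,0,0,0,0]]' 20
python3 - <<'E'
from meas import *
im,d,P=cloud('wrist');np.savez('w2.npz',im=im,P=P)
cv2.imwrite('pics/w2.png',im)
print(optics.camera_info('wrist')['fx'])
im,d,P=cloud('scene');np.savez('s2.npz',im=im,P=P);cv2.imwrite('pics/s2.png',im)
E
```

```text
time_s: 3.9
tcp_pos: [596.4, -94.8, 97.3]
ee_rot: [3.142, 0.004, 2.81]
contact_force: [-0.1, -0.2, -3.3]
gripper_width: 29.1
grasp_force: 20.3
time_s: 4.32
tcp_pos: [561.4, -192.1, 93.9]
ee_rot: [-3.141, -0.001, 2.807]
contact_force: [-0.0, -0.7, -3.4]
gripper_width: 28.6
grasp_force: 20.5
363.59613236215847
```

View pics/w2.png

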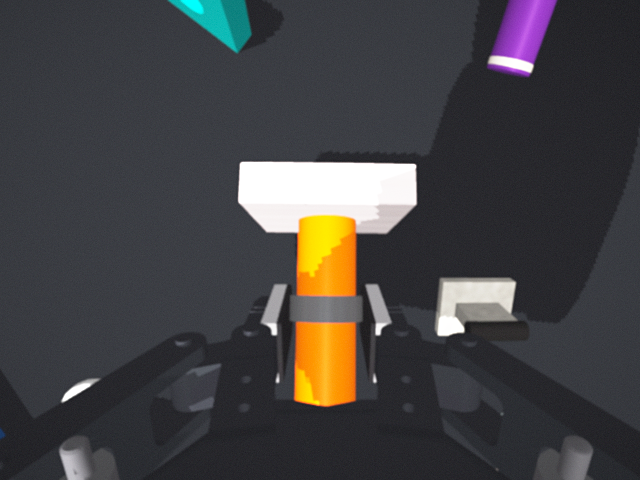

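The tamper is held by its ring at (327,308) between the pads, with the foot at (328,190). I'll measure its tilt in the hand.

```bash
cat > tilt.py <<'E'
from meas import *
def tilt(box=(285,372,150,420),im=None,P=None):
    s=env.get_obs()
    if im is None: im,d,P=cloud('wrist')
    Rt=rot(s['ee_rot']);T=(P-np.array(s['tcp_pos']))@Rt   # tool coords
    hsv=cv2.cvtColor(im,cv2.COLOR_BGR2HSV);H,S,V=[hsv[...,k].astype(int) for k in range(3)]
    v,u=np.mgrid[0:480,0:640]
    o=(u>box[0])&(u<box[1])&(v>box[2])&(v<box[3])&np.isfinite(P[...,2])&(H<30)&(S>150)&(V>100)
    Q=T[(cv2.erode(o.astype(np.uint8),np.ones((3,3)))>0)&(abs(T[...,1])<6)]
    w=np.linalg.svd(Q-np.median(Q,0),full_matrices=False)[2][0];w*=-np.sign(w[2]) # up = -tool z
    print('t',s['time_s'],'n',len(Q),'med',np.median(Q,0).round(1),'axis(tool)',w.round(3),'slope',np.degrees(np.arctan2(-w[2],-w[0])).round(1),'x',np.percentile(Q[:,0],[1,99]).round(1),'z',np.percentile(Q[:,2],[1,99]).round(1))
    return im,P,T,Q
E
python3 - <<'E'
from tilt import *
z=np.load('w2.npz');im,P,T,Q=tilt(im=z['im'],P=z['P'])
hsv=cv2.cvtColor(im,cv2.COLOR_BGR2HSV)
print('ring',T[308,327],'foot top front edge',T[166,328],'front face lower?',T[200,328],'back',T[215,300])
E
```

```text
t 4.4167 n 4661 med [ -1.2  -0.1 -18.6] axis(tool) [-0.923 -0.004 -0.384] slope 22.6 x [-26.8  36.4] z [-31.4  -2.4]
ring [  6.91141262  -3.41977425 -21.29101152] foot top front edge [ 57.2434776   -3.04151745 -15.00634332] front face lower? [ 46.34268259  -3.06314314 -20.88846761] back [ 37.92269599 -13.84710193  -3.86371183]
```

Slope 22.6°, ring 7.5 mm above the TCP. I'll lower until the foot edge touches, then try pivoting about the edge by drawing toward the robot.

```bash
python3 -m pendant '[[-1,0,0,0.02,0],[-1,0,0,0.02,0],[-1,0,0,0.01,0],[-1,0,0,0.004,0],[-1,0,0,0,0]]' 20
python3 -m pendant '[[-1,0,0,0.001,0],[-1,0,0,0.001,0],[-1,0,0,0,0]]' 20
python3 -m pendant '[[-1,0.004,0,-0.002,0],[-1,0.004,0,-0.002,0],[-1,0.004,0,-0.002,0],[-1,0,0,0,0]]' 20
python3 - <<'E'
from tilt import *
tilt()
E
```

```text
time_s: 4.83
tcp_pos: [562.6, -188.3, 40.2]
ee_rot: [3.141, -0.001, 2.811]
contact_force: [-0.6, -0.5, -3.3]
gripper_width: 28.3
grasp_force: 20.5
time_s: 5.08
tcp_pos: [563.4, -189.1, 39.6]
ee_rot: [-3.142, 0.001, 2.81]
contact_force: [0.9, 0.3, -1.4]
gripper_width: 28.7
grasp_force: 20.6
time_s: 5.42
tcp_pos: [550.7, -184.8, 45.5]
ee_rot: [-3.142, 0.0, 2.81]
contact_force: [0.3, -0.6, -3.4]
gripper_width: 28.8
grasp_force: 20.5
t 5.4167 n 4892 med [ -0.5   0.1 -19.7] axis(tool) [-0.921 -0.001 -0.389] slope 22.9 x [-26.3  36.8] z [-31.6  -3.8]
```

```bash
python3 -m pendant '[[-1,0.003,0,0.004,0],[-1,0.003,0,0.003,0],[-1,0.003,0,0,0]]' 20
python3 -m pendant '[[-1,0.004,0,0,0],[-1,0.004,0,0,0]]' 20
python3 -m pendant '[[-1,0.004,0,0,0],[-1,0.004,0,0,0]]' 20
python3 - <<'E'
from tilt import *
tilt()
E
```

```text
time_s: 5.72
tcp_pos: [544.1, -182.7, 38.0]
ee_rot: [-3.141, 0.003, 2.81]
contact_force: [6.3, -2.7, 6.3]
gripper_width: 28.9
grasp_force: 21.1
time_s: 5.88
tcp_pos: [536.6, -180.2, 38.4]
ee_rot: [-3.141, 0.003, 2.81]
contact_force: [5.1, -1.8, 4.6]
gripper_width: 28.8
grasp_force: 21.1
time_s: 6.05
tcp_pos: [529.0, -177.6, 38.5]
ee_rot: [-3.141, 0.003, 2.81]
contact_force: [4.4, -2.0, 4.8]
gripper_width: 28.9
grasp_force: 21.1
t 6.05 n 4859 med [ -1.1   0.1 -19.8] axis(tool) [-0.935 -0.001 -0.355] slope 20.8 x [-27.2  37.1] z [-30.7  -5.1]
```

Bench friction is about 0.6. At about 20° slope a bench press therefore can't turn the tamper upright yet, because the friction cone is too shallow, but from about 30–35° it can. Gravity already nearly turns it in the fingers, so brisk lifts should sag it a few degrees more.

```bash
python3 -m pendant '[[-1,0,0,-0.041,0],[-1,0,0,-0.02,0],[-1,0,0,0.041,0],[-1,0,0,-0.041,0],[-1,0,0,0,0]]' 20
python3 - <<'E'
from tilt import *
tilt()
E
python3 -m pendant '[[-1,0,0,0.041,0],[-1,0,0,-0.041,0],[-1,0,0,0.041,0],[-1,0,0,-0.041,0],[-1,0,0,0,0]]' 20
python3 - <<'E'
from tilt import *
tilt()
E
```

```text
time_s: 6.52
tcp_pos: [526.0, -176.0, 99.3]
ee_rot: [3.141, -0.003, 2.81]
contact_force: [1.0, 0.7, 0.2]
gripper_width: 28.7
grasp_force: 19.9
t 6.5167 n 4097 med [  2.2  -0.1 -35.6] axis(tool) [-0.204 -0.002 -0.979] slope 78.2 x [-3.2 15.1] z [-56.6  26.1]
time_s: 6.98
tcp_pos: [526.8, -176.4, 99.6]
ee_rot: [3.141, -0.002, 2.81]
contact_force: [1.8, -0.8, -0.5]
gripper_width: 28.2
grasp_force: 20.9
t 6.9833 n 3835 med [  6.4  -0.2 -42.9] axis(tool) [-0.06  -0.002 -0.998] slope 86.6 x [-1.8  8.7] z [-62.4  29.2]
```

The quick reversal of the lift swung it much further than I intended, to about 87°. I'll now press the foot's low edge on the bench to finish the swing and bring the foot flat while held.

```bash
python3 -m pendant '[[-1,0,0,0.01,0],[-1,0,0,0.015,0],[-1,0,0,0.015,0],[-1,0,0,0.01,0],[-1,0,0,0.003,0]]' 20
python3 -m pendant '[[-1,0,0,0.001,0],[-1,0,0,0.001,0],[-1,0,0,0.001,0],[-1,0,0,0.001,0]]' 20
python3 - <<'E'
from tilt import *
tilt()
E
python3 -m pendant '[[-1,0,0,0.001,0],[-1,0,0,0.001,0],[-1,0,0,0,0]]' 20
python3 - <<'E'
from tilt import *
tilt()
E
```

```text
time_s: 7.45
tcp_pos: [527.7, -176.9, 45.1]
ee_rot: [3.142, -0.0, 2.81]
contact_force: [0.4, -0.5, 20.2]
gripper_width: 28.3
grasp_force: 28.7
time_s: 7.78
tcp_pos: [529.5, -177.5, 43.4]
ee_rot: [-3.142, 0.005, 2.81]
contact_force: [-1.9, 5.3, 34.1]
gripper_width: 28.4
grasp_force: 31.6
t 7.7833 n 4145 med [  9.6  -0.3 -49.9] axis(tool) [-0.033 -0.004 -0.999] slope 88.1 x [ 2.5 10.9] z [-67.6  23.1]
time_s: 8.08
tcp_pos: [530.3, -177.8, 41.9]
ee_rot: [-3.142, 0.006, 2.81]
contact_force: [-1.2, 3.4, 32.4]
gripper_width: 28.8
grasp_force: 32.3
t 8.0833 n 4095 med [ 10.4  -0.3 -50.9] axis(tool) [-0.031 -0.005 -0.999] slope 88.2 x [ 3.8 11.6] z [-69.2  21.5]
```

```bash
python3 -m pendant '[[-1,0,0,-0.001,0],[-1,0,0,0,0]]' 20
cat > foot.py <<'E'
from tilt import *
im,P,T,Q=tilt()
hsv=cv2.cvtColor(im,cv2.COLOR_BGR2HSV);V=hsv[...,2].astype(int);S=hsv[...,1].astype(int)
s=env.get_obs()
m=(S<70)&(V>100)&(abs(T[...,0])<60)&(abs(T[...,1])<45)&(T[...,2]>10)&(T[...,2]<45)
m=cv2.erode(m.astype(np.uint8),np.ones((3,3)))>0
F=T[m]
k=np.ones(len(F),bool)
for _ in range(6):
    A=np.c_[F[k][:,:2],np.ones(k.sum())];c=np.linalg.lstsq(A,F[k][:,2],rcond=None)[0]
    r=F[:,2]-np.c_[F[:,:2],np.ones(len(F))]@c;k=abs(r)<max(1.0,1.5*np.median(abs(r)))
print('foot top plane n',len(F),k.sum(),'tilt x,y deg',np.degrees(np.arctan(c[:2])).round(2),'z at 0',c[2].round(1),'world z',(P[m][k][:,2].mean()).round(1),'ext',F[k].min(0).round(1),F[k].max(0).round(1),'tcp',np.round(s['tcp_pos'],1),'F',np.round(s['contact_force'],1))
import sys
if len(sys.argv)>1: cv2.imwrite('pics/'+sys.argv[1],im)
E
python3 foot.py w3.png
```

```text
time_s: 8.3
tcp_pos: [530.2, -177.8, 42.0]
ee_rot: [3.142, 0.005, 2.81]
contact_force: [4.8, 2.1, 17.2]
gripper_width: 28.4
grasp_force: 31.0
t 8.3 n 4115 med [ 10.4  -0.2 -51. ] axis(tool) [-0.033 -0.003 -0.999] slope 88.1 x [ 3.7 11.6] z [-69.   20.6]
foot top plane n 7205 5868 tilt x,y deg [-0.34  0.08] z at 0 28.0 world z 14.1 ext [ -9.2 -31.5  26.8] [29.6 28.9 29. ] tcp [ 530.2 -177.8   42. ] F [ 4.2  1.7 17.7]
```

View pics/w3.png

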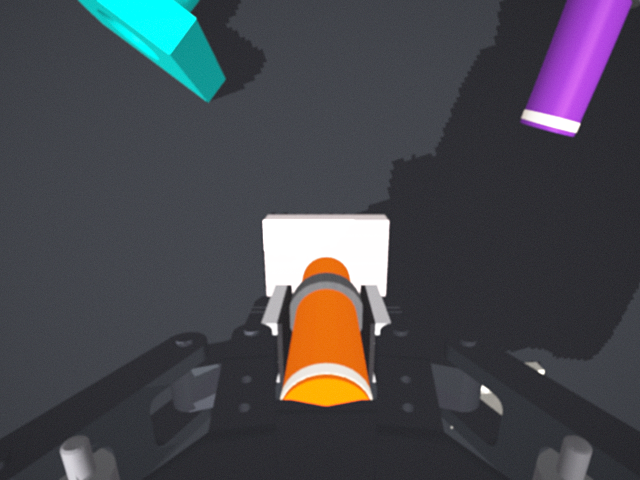

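The foot is flat on the bench (top plane within 0.4° of level, at z=14.1) and still held by the ring, 8 mm above the TCP. I'll lift it gently and carry it toward the base, stopping where the wrist camera can see the spigot.

```bash
python3 -m pendant '[[-1,0,0,0,0],[-1,0,0,-0.002,0],[-1,0,0,-0.006,0],[-1,0,0,-0.01,0],[-1,0,0,-0.015,0]]' 30
python3 -m pendant '[[-1,0,0,-0.02,0],[-1,0,0,-0.02,0],[-1,0,0,-0.015,0],[-1,0,0,-0.008,0],[-1,0,0,-0.002,0]]'
python3 -m pendant '[[-1,0.004,0.006,0,0],[-1,0.004,0.012,0,0],[-1,0.004,0.018,0,0],[-1,0.004,0.024,0,0],[-1,0.004,0.028,0,0]]'
python3 -m pendant '[[-1,0.004,0.028,0,0],[-1,0.004,0.028,0,0],[-1,0.004,0.028,0,0],[-1,0.004,0.028,0,0],[-1,0.004,0.028,0,0]]'
python3 -m pendant '[[-1,0,0.028,0,0],[-1,0,0.026,0,0],[-1,0,0.02,0,0],[-1,0,0.016,0,0],[-1,0,0.01,0,0]]'
python3 -m pendant '[[-1,-0.004,0.012,0,0],[-1,-0.008,0.015,0,0],[-1,-0.012,0.018,0,0],[-1,-0.012,0.018,0,0],[-1,-0.012,0.018,0,0]]'
python3 -m pendant '[[-1,-0.01,0.014,0,0],[-1,-0.006,0.008,0,0],[-1,-0.002,0.003,0,0],[-1,0,0,0,0],[-1,0,0,0,0]]'
python3 foot.py w4.png
```

```text
time_s: 8.77
tcp_pos: [526.9, -176.6, 73.5]
ee_rot: [3.141, -0.003, 2.81]
contact_force: [0.2, -0.1, -2.8]
gripper_width: 28.4
grasp_force: 29.9
time_s: 9.18
tcp_pos: [528.2, -177.2, 140.3]
ee_rot: [-3.141, 0.002, 2.81]
contact_force: [0.2, -0.0, -2.9]
gripper_width: 28.6
grasp_force: 30.0
time_s: 9.6
tcp_pos: [536.6, -85.7, 137.8]
ee_rot: [-3.142, -0.002, 2.809]
contact_force: [0.4, -1.0, -2.9]
gripper_width: 28.3
grasp_force: 30.0
time_s: 10.02
tcp_pos: [563.2, 54.1, 137.8]
ee_rot: [-3.141, -0.002, 2.81]
contact_force: [0.5, -1.4, -3.3]
gripper_width: 28.4
grasp_force: 30.0
time_s: 10.43
tcp_pos: [596.2, 148.4, 137.9]
ee_rot: [-3.141, -0.002, 2.812]
contact_force: [0.2, -0.9, -4.6]
gripper_width: 28.2
grasp_force: 30.1
time_s: 10.85
tcp_pos: [668.7, 207.6, 138.4]
ee_rot: [-3.141, -0.001, 2.81]
contact_force: [0.5, -0.3, -3.1]
gripper_width: 28.6
grasp_force: 30.1
time_s: 11.27
tcp_pos: [693.1, 224.6, 138.5]
ee_rot: [-3.141, -0.001, 2.81]
contact_force: [-0.5, 0.2, -2.5]
gripper_width: 28.2
grasp_force: 30.1
t 11.2667 n 4209 med [  9.6  -0.2 -48.4] axis(tool) [-0.165 -0.01  -0.986] slope 80.5 x [ 3.8 57.1] z [-68.9 116. ]
foot top plane n 6416 5690 tilt x,y deg [-1.78  0.02] z at 0 28.1 world z 110.9 ext [ -9.2 -31.   26.2] [30.5 28.3 29.4] tcp [693.  224.4 138.8] F [-0.9 -0.5 -3.6]
```

View pics/w4.png

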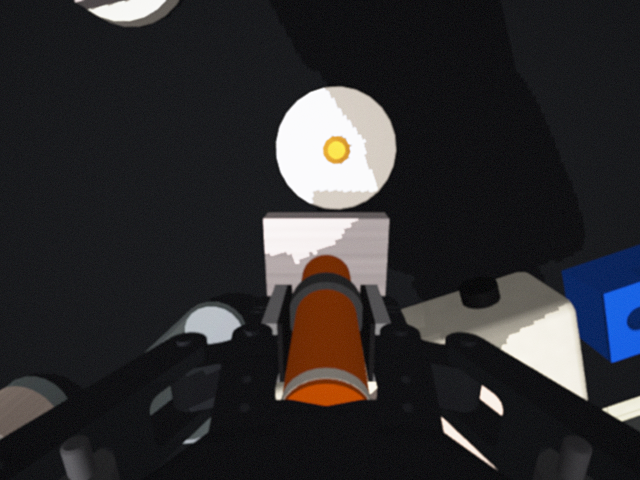

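The base is unobstructed: disc centre at about (336,148), spigot top at (336,149), foot front edge at row 214. I'll measure spigot against foot in tool coordinates.

```bash
cat > spig.py <<'E'
from h import *
s=env.get_obs();im,d,P=cloud('wrist');Rt=rot(s['ee_rot']);T=(P-np.array(s['tcp_pos']))@Rt
hsv=cv2.cvtColor(im,cv2.COLOR_BGR2HSV);H,S,V=[hsv[...,k].astype(int) for k in range(3)]
v,u=np.mgrid[0:480,0:640]
D=(S<60)&(V>70)&(v<212)&(u>230)&(u<440)&(abs(P[...,2]-14)<4)
D&=abs(T[...,1])<60
n,l,st,c=cv2.connectedComponentsWithStats(D.astype(np.uint8));i=1+np.argmax(st[1:,4]);D=l==i
q=T[D];cc,r=cv2.minEnclosingCircle(q[:,:2].astype(np.float32));print('disc tool',cc,r,'world z',P[D][:,2].mean())
b=(S>110)&(H<35)&(H>12)&(v<205)&(u>280)&(u<400)&(P[...,2]>12)
print('brass tool',T[b].mean(0),b.sum(),'world z',P[b][:,2].max(), 'world',P[D].mean(0),'tcp',s['tcp_pos'])
# foot edges in tool coords (ray-independent: depth points on top plane)
F=(S<70)&(V>70)&(abs(T[...,2]-28)<2)&(abs(T[...,0])<40)&(abs(T[...,1])<40)
f=T[F];print('foot y',np.percentile(f[:,1],[.5,99.5]),'x max',np.percentile(f[:,0],99.5),len(f))
E
python3 spig.py
```

```text
disc tool (60.625221252441406, 5.822842597961426) 43.169029235839844 world z 14.024291151145386
brass tool [ 60.79433993   5.99604044 116.82725653] 547 world z 24.923771266541394 world [636.44612546 250.19101701  14.02429115] tcp [693.03418639 224.44987828 138.8059893 ]
foot y [-31.09745897  28.54202311] x max 30.264515683108826 7028
```

```bash
python3 -m pendant '[[-1,0.005,0,0,0],[-1,0.01,0.003,0,0],[-1,0.015,0.004,0,0],[-1,0.015,0,0,0],[-1,0.01,0,0,0]]' 30
python3 -m pendant '[[-1,0.005,0,0,0],[-1,0,0,0.004,0],[-1,0,0,0.01,0],[-1,0,0,0.015,0],[-1,0,0,0.015,0]]'
python3 -m pendant '[[-1,0,0,0.013,0],[-1,0,0,0.008,0],[-1,0,0,0.003,0],[-1,0,0,0,0],[-1,0,0,0,0]]'
python3 - <<'E'
from h import *
s=env.get_obs();print(s['tcp_pos'],s['ee_rot'])
im,d,P=cloud('scene')
c=im[200:290,360:500];cv2.imwrite('pics/s3.png',cv2.resize(c,(700,450),interpolation=cv2.INTER_CUBIC))
E
python3 foot.py
```

```text
time_s: 11.78
tcp_pos: [641.8, 250.3, 139.2]
ee_rot: [3.142, -0.0, 2.811]
contact_force: [-0.3, -0.3, -2.8]
gripper_width: 28.7
grasp_force: 30.1
time_s: 12.2
tcp_pos: [639.7, 250.8, 93.6]
ee_rot: [3.141, 0.0, 2.81]
contact_force: [-0.5, -0.0, -3.4]
gripper_width: 28.5
grasp_force: 30.2
time_s: 12.62
tcp_pos: [639.6, 251.0, 71.2]
ee_rot: [3.141, 0.0, 2.81]
contact_force: [-0.1, 0.4, -2.4]
gripper_width: 28.1
grasp_force: 30.1
[639.57210992 251.03923542  71.16619077] [3.14131398e+00 3.83873046e-04 2.80985226e+00]
t 12.6667 n 4081 med [  9.6  -0.2 -48.4] axis(tool) [-0.045 -0.002 -0.999] slope 87.4 x [ 3.8 11.9] z [-68.9  22.1]
foot top plane n 6981 5798 tilt x,y deg [-1.75  0.04] z at 0 28.1 world z 43.9 ext [ -8.9 -30.9  26.2] [30.4 28.4 29.3] tcp [639.7 251.2  71.6] F [-0.   0.6 -2.9]
```

View pics/s3.png

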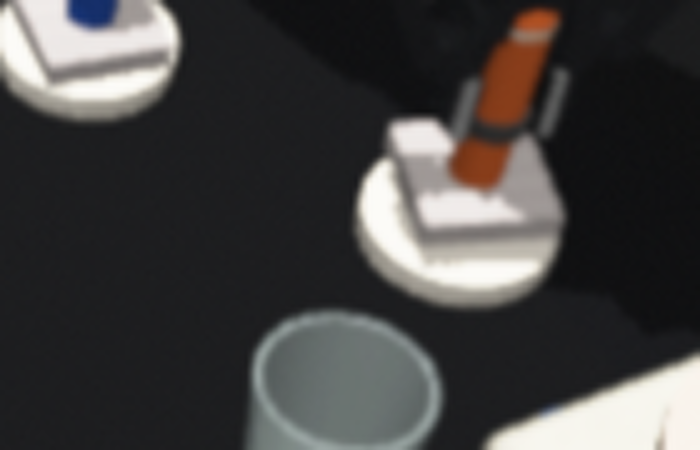

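```bash
python3 -m pendant '[[-1,0.001,-0.0005,0,0],[-1,0,0,0,0]]'
python3 - <<'E'
from h import *
from scipy.optimize import least_squares
s=env.get_obs();im,d,P=cloud('wrist');T=(P-np.array(s['tcp_pos']))@rot(s['ee_rot'])
D=((abs(P[...,2]-14)<3)&(abs(T[...,1])<60)&(abs(T[...,0])<60)).astype(np.uint8)
n,l,st,c=cv2.connectedComponentsWithStats(D);i=1+np.argmax(st[1:,4]);D=(l==i)
E=[]
for u in range(640):
    r=np.where(D[:,u])[0]
    if len(r)>1: E.append(T[r[0],u,:2])
E=np.array(E);print(st[i],len(E),E[::12].round(1).tolist())
f=least_squares(lambda p:np.hypot(*(E-p).T)-43,[0,0],loss='soft_l1').x;print('disc centre tool',f,np.abs(np.hypot(*(E-f).T)-43).mean(),s['tcp_pos'])
E
```

```text
time_s: 12.88
tcp_pos: [638.2, 251.0, 71.4]
ee_rot: [3.141, 0.001, 2.81]
contact_force: [-0.1, -0.1, -3.5]
gripper_width: 28.2
grasp_force: 30.1
[ 268  185  116   28 2306] 115 [[28.4, -32.9], [34.8, -26.3], [39.0, -19.2], [41.0, -12.7], [42.5, -6.1], [42.8, 0.5], [41.7, 7.1], [40.0, 13.8], [36.7, 20.5], [31.9, 27.1]]
disc centre tool [-0.23514283 -1.33283592] 0.11946709551413681 [638.17165471 250.99745462  71.41069395]
```

Disc centre and foot centre agree within about 0.6 mm, so I'll lower onto the spigot.

```bash
python3 -m pendant '[[-1,-0.0005,0,0.003,0],[-1,0,0,0.003,0],[-1,0,0,0.003,0],[-1,0,0,0,0]]'
python3 -m pendant '[[-1,0,0,0.002,0],[-1,0,0,0.002,0],[-1,0,0,0.001,0],[-1,0,0,0,0]]'
python3 -m pendant '[[-1,0,0,0.001,0],[-1,0,0,0,0]]'
python3 foot.py
```

```text
time_s: 13.27
tcp_pos: [638.2, 250.7, 61.0]
ee_rot: [-3.141, -0.001, 2.81]
contact_force: [0.6, -0.2, -2.6]
gripper_width: 28.5
grasp_force: 30.1
time_s: 13.6
tcp_pos: [638.4, 250.9, 56.9]
ee_rot: [3.142, -0.0, 2.81]
contact_force: [-1.3, -0.3, -1.5]
gripper_width: 28.1
grasp_force: 30.4
time_s: 13.77
tcp_pos: [638.2, 251.0, 56.6]
ee_rot: [3.141, -0.0, 2.81]
contact_force: [-7.1, -0.0, 8.6]
gripper_width: 28.5
grasp_force: 31.1
t 13.7667 n 4148 med [ 10.   -0.3 -50.3] axis(tool) [-0.039 -0.001 -0.999] slope 87.8 x [ 3.8 11.7] z [-69.   21.3]
foot top plane n 10967 6331 tilt x,y deg [0.87 0.16] z at 0 27.7 world z 28.9 ext [ -9.2 -31.5  26.3] [30.2 29.  29.7] tcp [638.2 251.   56.7] F [-6.2 -0.5  8. ]
```

```bash
python3 -m pendant '[[-1,0,0,0.001,0],[-1,0,0,0,0],[-1,0,0,0,0]]' 20
python3 foot.py
python3 -m pendant '[[-1,0,0,0.001,0],[-1,0,0,0,0],[-1,0,0,0,0]]' 20
python3 foot.py
```

```text
time_s: 14.07
tcp_pos: [638.0, 251.1, 56.4]
ee_rot: [3.141, -0.0, 2.81]
contact_force: [-11.7, -0.4, 17.7]
gripper_width: 28.5
grasp_force: 31.8
t 14.0667 n 4100 med [ 10.3  -0.2 -50.5] axis(tool) [-0.035 -0.002 -0.999] slope 88.0 x [ 3.8 11.6] z [-69.   22.1]
foot top plane n 10928 6324 tilt x,y deg [0.3  0.12] z at 0 27.8 world z 28.6 ext [ -9.1 -31.6  26.4] [30.  28.7 29.2] tcp [638.  251.1  56.4] F [-10.8   0.9  17.5]
time_s: 14.37
tcp_pos: [637.7, 251.2, 56.1]
ee_rot: [3.141, -0.0, 2.811]
contact_force: [-16.1, -0.4, 27.7]
gripper_width: 28.5
grasp_force: 32.5
t 14.3667 n 4196 med [ 10.5  -0.2 -51.1] axis(tool) [-0.031 -0.002 -1.   ] slope 88.2 x [ 3.8 11.7] z [-69.1  22.1]
foot top plane n 10997 6400 tilt x,y deg [1.82 0.12] z at 0 27.5 world z 28.3 ext [ -8.9 -31.7  25.9] [29.7 28.8 30.1] tcp [637.7 251.2  56.1] F [-16.9  -0.1  27.6]
```

The foot top is at z≈28, so it is fully home. I'll relieve the load, release and retreat straight up.

```bash
python3 -m pendant '[[-1,0.0005,0,-0.001,0],[-1,0.0005,0,-0.001,0],[-1,0,0,0,0]]' 20
python3 foot.py
python3 -m pendant '[[0.3,0,0,0,0],[0.3,0,0,0,0],[0.3,0,0,0,0],[0.3,0,0,0,0],[0.3,0,0,0,0]]'
python3 -m pendant '[[0.3,0,0,-0.01,0],[0.3,0,0,-0.02,0],[0.3,0,0,-0.03,0],[0.3,0,0,-0.04,0],[0.3,0,0,-0.04,0]]'
python3 -m pendant '[[0.3,0,0,-0.03,0],[0.3,-0.03,0,0,0],[0.3,-0.03,0,0,0],[0.3,0,0,0,0],[0.3,0,0,0,0]]'
python3 - <<'E'
from h import *
s=env.get_obs();im,d,P=cloud('wrist');cv2.imwrite('pics/w5.png',im)
hsv=cv2.cvtColor(im,cv2.COLOR_BGR2HSV);H,S,V=[hsv[...,k].astype(int) for k in range(3)]
m=(S<70)&(V>100)&(abs(P[...,2]-28)<4)&(abs(P[...,0]-637)<45)&(abs(P[...,1]-250)<45)
F=P[m];A=np.c_[F[:,:2],np.ones(len(F))];c=np.linalg.lstsq(A,F[:,2],rcond=None)[0]
print(len(F),'tilt',np.degrees(np.arctan(c[:2])),'z',np.median(F[:,2]),F.min(0),F.max(0),s['tcp_pos'],s['contact_force'])
E
```

```text
time_s: 14.67
tcp_pos: [637.6, 251.2, 56.4]
ee_rot: [3.141, 0.0, 2.81]
contact_force: [-6.3, 1.1, 7.0]
gripper_width: 28.3
grasp_force: 30.8
t 14.6667 n 4215 med [ 10.3  -0.2 -50.4] axis(tool) [-0.035 -0.001 -0.999] slope 88.0 x [ 3.8 11.6] z [-68.9  22.5]
foot top plane n 10694 6187 tilt x,y deg [0.36 0.03] z at 0 27.9 world z 28.5 ext [ -9.3 -31.5  26.5] [29.9 28.8 29.4] tcp [637.5 251.3  56.3] F [-5.2  0.3  8.2]
time_s: 15.13
tcp_pos: [637.7, 251.1, 55.7]
ee_rot: [-3.142, -0.0, 2.81]
contact_force: [-0.1, 1.1, 0.9]
gripper_width: 55.5
grasp_force: 0.0
time_s: 15.55
tcp_pos: [637.0, 250.9, 197.9]
ee_rot: [-3.141, -0.001, 2.81]
contact_force: [1.3, -0.2, -0.7]
gripper_width: 55.7
grasp_force: 0.0
time_s: 15.97
tcp_pos: [695.3, 230.9, 225.5]
ee_rot: [-3.141, -0.0, 2.809]
contact_force: [-0.7, 0.9, -0.4]
gripper_width: 55.5
grasp_force: 0.0
3346 tilt [ 0.14592314 -0.10701428] z 27.996965936765832 [599.7852642  211.84952221  25.2325599 ] [675.21452362 287.05488471  30.64906051] [695.26572633 230.86003291 225.52260274] [-0.65519819  0.8891005  -0.40196575]
```

View pics/w5.png

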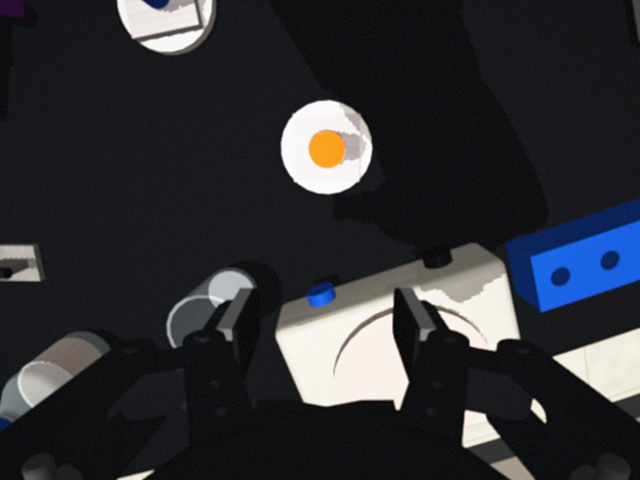

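The picture shows the orange tamper standing upright and centred on the disc at (326,148). The foot top is level within 0.2° at z=28.0, so it is fully home. The gripper is clear, and the beaker and the blue tamper's base look undisturbed. I'm handing in.

```bash
python3 -c "
from cell import env
print(env.finish_job())"
```

```text
the job is handed in; nothing more can be done
None
```

The orange tamper is parked upright and fully home on the spigot base, and the job is handed in at about 16 s; most of its swing upright (about 21° to 87°) came from a quick lift in the air rather than from pressing, and pressing the foot edge on the bench only did the last few degrees to flat while held.

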